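Free the cam and push the die slide home

TASK

On the dice-engraving jig, push the cam's lever round until the cam is at its low point, lever lined up with the brass index line, and only then push the slide forward until it is fully home against its two stops. Only push with the fingers: leave the die, checker, gauge and scraper lying where they are and do not press the black button on the engraving pen. Finish with the hand clear of everything.

Things in the scene. Friction and masses are not known exactly. Their poses are not given: they have to be found in the camera images.
- jig: Dark steel jig plate fixed to the bench, 255 x 160 mm, 10 mm thick. Origin: on the bench under the cam's vertical pivot. x = the slide's forward way, y to the left of it, z up. The plate reaches 170 mm behind, 85 mm ahead and 80 mm to each side of the pivot. All x, y below are in this frame, heights are above the bench.
- pen_tip (a point): Point of the wooden engraving pen, at jig x -45, y 23 mm, 33 mm up. The pen is fixed level in two cradles and runs from here to the left (+y) to y = 170 mm, on an extension of the plate; 24 mm thick, top 45 mm up.
- index_mark (a point): Diamond end of the thin brass index line let into the plate to the jig's right of the pivot, at x 0, y -74 mm. The lever lies over this line when the cam is at its low point.
- home_stop (a point): Point midway between the rear faces of the two stop blocks (x -76 mm, y +/-27 mm, top 34 mm up), which stand on the slide's two rails (y +/-27 mm, 8 mm wide, top 20 mm up). The front of the slide's push plate meets them when it is home.
- cam_top (a point): Top of the cam's vertical pivot, on its axis, 38 mm up. The cam is a brass disc 48 mm across, its centre 12 mm off this axis, 12 to 22 mm up, with a steel lever bar (10 mm wide, 27 to 34 mm up) above it. At the low point the disc's bulk lies forward (+x), away from the slide; turned away from that, it blocks the slide's nose.
- cam (a joint): Angle (rad) of cam and lever, growing anticlockwise seen from above. 0 = low point, lever straight to the jig's right (-y); the lever points at (value - pi/2) from the jig's x axis. Turns from -0.5 to 2.9, so it can be overshot; starts between 1.7 and 2.6, lever forward or forward-left. Stays where it is left (friction 0.28 N m, about 5 N at the post).
- lever_post (a point): Centre of the top of the upright steel post at the lever's end: round, 12 mm thick, 60 mm from the pivot, top 60 mm up, free to be pushed on its side from 34 mm up (the lever bar is below).
- slide (a joint): Travel (m) of the aluminium follower slide along the jig's x: 0 fully back, 0.045 fully home. Starts between 0 and 0.012, stays where it is left (friction 2.5 N). 70 mm long, 44 mm wide, top 25 mm up, with a bone die (16 mm cube, top 41 mm up) fixed on it and an upright push plate at its rear end.
- push_face (a point): Centre of the rear face of the slide's push plate (60 mm wide, 8 mm thick, 22 to 55 mm up); this point is 40 mm up, at jig x = -128 mm + the slide's travel, y 0. Push here along the jig's +x. The space behind it is free above the rails.
- pen_button (a joint): Travel (m) of the black push button, 12 mm across, on top of the pen's grip, at jig x = -45, y = 112 mm, top 49 mm up; 0 = not pressed, about 4 N presses it. To be left alone.
- die: Loose bone die, 18 mm cube, lying on the bench to the jig's right. Origin: centre of its underside. Leave alone.
- checker: Loose smooth white checker, 34 mm across, 9 mm thick, lying to the jig's right. Origin: centre of its underside. Leave alone.
- gauge: Loose brass pip gauge, flat strip 70 x 22 x 4 mm with four holes, lying ahead and to the left of the jig. Origin: centre of its underside. Leave alone.
- scraper: Loose scraper, grey plastic handle 90 x 24 x 16 mm, steel blade reaching 69 mm ahead of the origin along its x, lying to the jig's right. Origin: underside, where the blade leaves the handle. Leave alone.

How it is judged (in metres and radians):
On the way, in this order (a step that is already met when the one before it is completed fails the run):
1. the cam is at its low point while the slide is still back (value of joint cam between -0.3 and 0.3 rad and value of joint slide below 0.02 m), for 0.2 s.
2. the slide is fully home with the cam at its low point (value of joint cam between -0.3 and 0.3 rad and value of joint slide above 0.042 m), for 0.2 s.
At the end, for the whole second after the job is handed in: The cam is within 0.3 rad of its low point, the slide is within 3 mm of fully home, both at rest, the pen's button is not pressed, and the die, checker, gauge and scraper lie within 15 mm of where they began (all of step 2 and value of joint slide below 0.05 m and velocity of joint slide between -0.005 and 0.005 m/s and velocity of joint cam between -0.05 and 0.05 rad/s and value of joint pen_button below 0.002 m and distance of each of die, checker, gauge, scraper from where it was at the start of the episode below 0.015 m); the robot touches nothing.
It fails at once if the slide is pushed forward (beyond 20 mm) while the cam is more than 0.4 rad from its low point (value of joint slide above 0.02 m and (value of joint cam above 0.4 rad or value of joint cam below -0.4 rad)).
It fails at once if the pen's black button is pressed (value of joint pen_button above 0.002 m).
It fails at once if the die, checker, gauge or scraper is lifted, carried or shoved (15 mm) (distance of any of die, checker, gauge, scraper from where it was at the start of the episode above 0.015 m).
It also fails if it takes over 48 s, if anything falls off the work surface, if the arm or the gripper's body presses on something with over 40 N, if the wrist force passes 120 N, or if a joint passes its speed limit or range.

ROBOT

A 6-joint arm with a two-finger parallel gripper is mounted at the origin on the work surface. World frame = base frame: x ahead of the robot, y to its left, z up, the work surface at z = 0. Lengths are in mm, angles in degrees, forces in N, time in s.
With the tool pointing down it reaches from about 300 to 850 mm from the base axis. Payload 4.2 kg.
Tool frame: the origin (TCP) lies at the very end of the fingers, on their centre line; the grasp point (between the pads) lies 19 mm behind it; z points along the fingers, x is the direction in which the jaws open and shut, and the axes are right-handed (so a half turn about z gives the same grasp; the last joint's range is limited). The gripper opens to 91 mm and grips with 3 to 60 N. Pads are 32 mm wide; open, the fingers measure 118 mm over their backs; the gripper's body (76 mm by 178 mm) begins 60 mm behind the grasp point.
Start: joints at [67.724, 18.312, 89.639, -0, 72.044, -1.146], TCP at [207.289, 536.353, 213.976] pointing down, gripper open.
Joint ranges: [-177.97, 177.97], [-48.28, 115.42], [12.27, 149.76], [-77.06, 257.06], [2.81, 150.46], [-146.56, 146.56]. Speed limits (degrees/s): [147.25, 147.25, 180, 180, 180, 180].

INTERFACE

Orientations are given as [roll, pitch, yaw] about the fixed x, y, z axes, in that order (R = Rz(yaw) Ry(pitch) Rx(roll)).
In Python, from workcell import env gives the robot as it stands.
- The arm moves only by the tool servo_tool, never from a script. Its argument "plan" is a list of rows, each a list of 3 entries, a list of its own where there are three numbers: the turn, a rotation vector about the tool's x, y, z in degrees, then the shift along the tool's x, y, z in mm, then the finger opening in mm, from 0 to 91.2. In form: [[[ax, ay, az], [dx, dy, dz], claw], ...]. A call has exactly 10 rows; each row shifts and turns the pose as measured when the row begins, along the tool's axes as they then stand; what a row does not reach is not made up. A row lasts 1/8 s, in which the tool goes at most 62.5 mm and 10.7 degrees, less where a joint would pass 70% of its speed; a pose out of reach is approached as far as the arm can. A call with a gripper value outside its range is refused whole. The fingers move at their own pace and stop on an object; "squeeze" is the grip in N (left out, the last holds). Time passes only in rows, so rows that do not move let the fingers close, or fill a call up. It gives the time, the measured TCP pose, the force and the opening at its end, in the units of the state.
- env.state(): the state, without advancing time (a new reading comes with each control period).
- env.grab_frame(name): name is "side" or "top"; returns a dict with "pixels" (384x512x3 uint8, red, green, blue), "intrinsics" (3x3 intrinsics, pixels), "eye" and "attitude" of the camera in the world. Camera axes: x right, y up, looking along -z (the intrinsics and any distortion apply to the point x, -y, -z); pixel columns grow to the right and rows downward; lengths in mm; the calibration is good to about 2 mm. A picture is of the moment at which its call begins. There is no depth.
- env.job_done(): hands the job in, once; it reports no verdict.
The state is a dict: "time_s": time; "qpos": joint angles; "qvel": joint speeds; "effort": joint torques, N m; "ee_pos": TCP position; "ee_rot": TCP orientation; "force": force on the tool from outside, world axes, zero at the start; "torque": the same for the moment, N m; "gripper_width": finger opening in mm.
Only numpy, scipy, OpenCV 4.12 (cv2) and the standard library are available. Lean on these libraries where they do the work, as an engineer would, in place of code of your own. Each camera call takes 0.05 s, during which the arm holds its last target.

## Working session

There is one attempt and no reset: what is moved stays moved. The work goes in short steps, Python scripts to look and compute and a tool call to move; the robot and the scene stay as the last step left them, time stands still between calls to the robot, and variables do not carry over. Pictures are saved under pics/ and viewed, and the job is handed in when it is done.

Besides the shell and the picture viewer there is one more tool, called after "Request:" as name([rows], argument=value, ...), one row to a line, values as JSON. servo_tool: Moves the arm, as the interface text tells. Its arguments: {"type":"object","properties":{"plan":{"type":"array"},"squeeze":{"type":"number"}},"required":["plan"]}

```bash
mkdir -p pics; cat > h.py <<'E'
import numpy as np, cv2
from workcell import env
def shot(n,f):
    d=env.grab_frame(n); cv2.imwrite(f'pics/{f}.png',cv2.cvtColor(d['pixels'],cv2.COLOR_RGB2BGR)); 
    np.savez(f'pics/{f}.npz',**{k:np.array(v) for k,v in d.items()}); return d
E
python3 - <<'E'
from h import *
print(env.state())
for n in('side','top'):
    d=shot(n,n+'0'); print({k:v for k,v in d.items() if k!='pixels'})
E
```

```text
{'time_s': 0.0, 'qpos': array([ 6.77236049e+01,  1.83530590e+01,  8.97075241e+01,  1.90498079e-04,
        7.20451194e+01, -1.14486087e+00]), 'qvel': array([-0.09346041, -0.00650023,  0.07150493,  0.0257943 , -0.07034824,
        0.00062289]), 'effort': array([-2.50295263e-03, -4.12467921e+01, -2.31967682e+01,  7.23969075e-02,
        4.59585583e-02, -1.28035686e-04]), 'ee_pos': array([207.08403525, 535.85597597, 213.0985114 ]), 'ee_rot': array([-1.79997707e+02,  1.05677816e-01,  6.88684090e+01]), 'force': array([0.89306835, 0.37357582, 0.29732805]), 'torque': array([-0.01704279,  0.01378189, -0.02791355]), 'gripper_width': 90.86107298109691}
{'intrinsics': array([[356.17093681,   0.        , 258.22240965],
       [  0.        , 356.17093681, 189.70942806],
       [  0.        ,   0.        ,   1.        ]]), 'eye': array([ 553.33761799, -557.52029208,  508.55177265]), 'attitude': array([53.7623624 , -0.73456211, -0.49426396])}
{'intrinsics': array([[465.77948081,   0.        , 258.842066  ],
       [  0.        , 465.77948081, 182.60960722],
       [  0.        ,   0.        ,   1.        ]]), 'eye': array([ 399.69986171,   16.1016649 , 1059.59162465]), 'attitude': array([ 10.15039385,  -0.27096242, -91.37930006])}
```

View pics/side0.png

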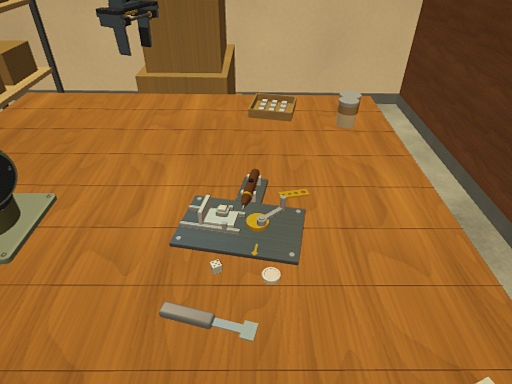

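View pics/top0.png

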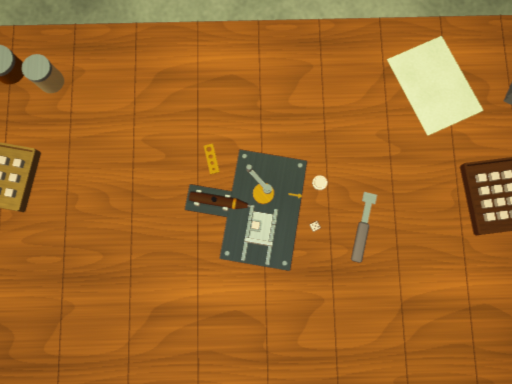

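The side view shows the jig around (240,230), with the lever forward-left. In the top view the plate spans about (221–307, 150–269), the pivot is near (267,188), the post near (249,168), the diamond near (300,195) and the push plate near (258,243). Next I'll enlarge the pictures and measure.

```bash
cat >> h.py <<'E'
from scipy.spatial.transform import Rotation as Ro
def cam(d): return np.array(d['intrinsics']),np.array(d['eye']),Ro.from_euler('xyz',np.array(d['attitude']),degrees=True).as_matrix()
def ray(d,uv,z):
    K,e,R=cam(d); c=np.linalg.inv(K)@[uv[0],uv[1],1]; v=R@(c*[1,-1,-1]); return e+v*(z-e[2])/v[2]
def proj(d,P):
    K,e,R=cam(d); c=(R.T@(np.asarray(P)-e))*[1,-1,-1]; p=K@c; return p[:2]/p[2]
E
python3 - <<'E'
from h import *
T=np.load('pics/top0.npz');S=np.load('pics/side0.npz')
def crop(d,x,y,w,h,k,f): cv2.imwrite(f,cv2.resize(cv2.cvtColor(d['pixels'],cv2.COLOR_RGB2BGR)[y:y+h,x:x+w],None,fx=k,fy=k,interpolation=cv2.INTER_CUBIC))
crop(T,180,140,150,140,4,'pics/topc.png');crop(S,160,160,160,110,5,'pics/sidec.png')
px=T['pixels'].astype(int);hsv=cv2.cvtColor(T['pixels'],cv2.COLOR_RGB2HSV)
print(px[165,285],px[250,240],px[195,299],px[193,263],px[300,300])
m=((px[...,2]>=px[...,0])&(px.sum(2)<330)).astype(np.uint8)
m[:140]=0;m[280:]=0;m[:,:180]=0;m[:,330:]=0
m=cv2.morphologyEx(m,cv2.MORPH_CLOSE,np.ones((3,3)))
c=max(cv2.findContours(m,0,2)[0],key=cv2.contourArea);print(cv2.contourArea(c))
a=cv2.approxPolyDP(c,4,True)[:,0];print(a.tolist())
for p in a: print(p,ray(T,p,10).round(1))
E
```

```text
[70 79 65] [68 79 67] [206 157  17] [214 165  24] [165  97  29]
15.0
[[234, 251], [233, 259]]
[234 251] [433.8  65.7  10. ]
[233 259] [416.3  68.2  10. ]
```

View pics/topc.png

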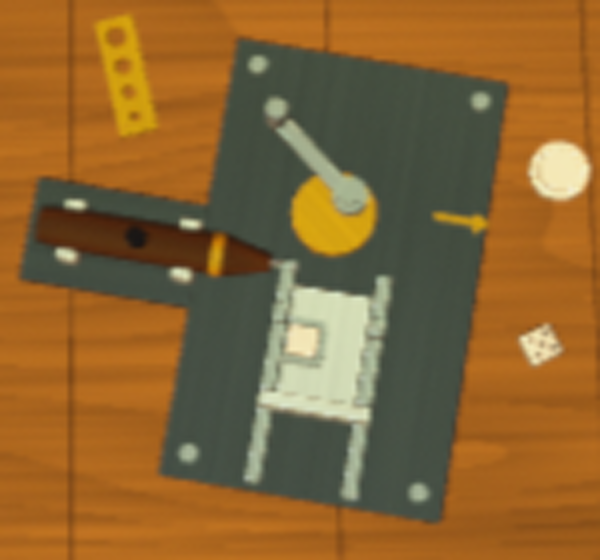

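View pics/sidec.png

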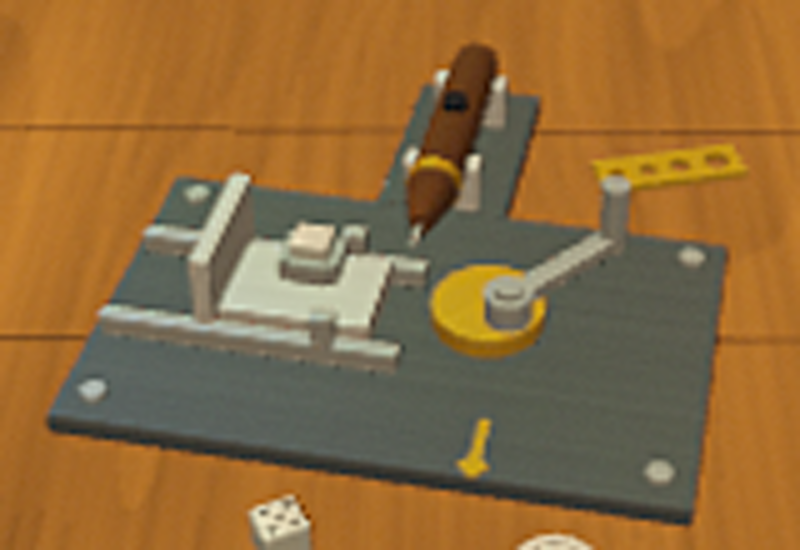

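```bash
python3 - <<'E'
from h import *
T=np.load('pics/top0.npz');S=np.load('pics/side0.npz')
c=lambda d,o,k,p: (np.array(p)+.5)/k-.5+o
t=lambda p:c(T,np.array([180,140]),4,p); s=lambda p:c(S,np.array([160,160]),5,p)
px=T['pixels'].astype(int)
m=(px[...,1]>=px[...,0]).astype(np.uint8)
m[:140]=0;m[280:]=0;m[:,:180]=0;m[:,330:]=0
m=cv2.morphologyEx(cv2.morphologyEx(m,cv2.MORPH_CLOSE,np.ones((9,9))),cv2.MORPH_OPEN,np.ones((3,3)))
q=max(cv2.findContours(m,0,2)[0],key=cv2.contourArea)
print(cv2.approxPolyDP(q,3,True)[:,0].tolist())
# local points (x,y,z), pixel
pts=[((85,80,10),t((238,38))),((85,-80,10),t((508,85))),((-170,-80,10),t((440,522))),((-170,80,10),t((160,474))),((0,-74,10),t((488,224))),((0,0,38),t((351,194))),((-45,23,33),t((273,264))),((-45,112,49),t((137,237)))]
L=np.array([p[0] for p in pts],float); W=np.array([ray(T,p[1],p[0][2]) for p in pts])
def fit(A,B):
    a=A.mean(0);b=B.mean(0);H=(A-a).T@(B-b);th=np.arctan2(H[0,1]-H[1,0],H[0,0]+H[1,1])
    R=np.array([[np.cos(th),-np.sin(th)],[np.sin(th),np.cos(th)]]);return th,R,b-R@a
th,R,o=fit(L[:,:2],W[:,:2]);print('top',np.degrees(th),o);print((W[:,:2]-(L[:,:2]@R.T+o)).round(1).tolist())
pS=[((85,80,10),s((727,247))),((85,-80,10),s((695,515))),((-170,-80,10),s((50,422))),((-170,80,10),s((178,180))),((0,-74,10),s((470,474))),((0,0,38),s((510,288))),((-45,23,33),s((415,240))),((-45,112,49),s((457,98)))]
WS=np.array([ray(S,p[1],p[0][2]) for p in pS]);t2,R2,o2=fit(L[:,:2],WS[:,:2]);print('side',np.degrees(t2),o2);print((WS[:,:2]-(L[:,:2]@R2.T+o2)).round(1).tolist())
a=ray(T,t((276,108)),60);b=ray(S,s((617,187)),60)
for w,RR,oo in((a,R,o),(b,R2,o2)):
    l=RR.T@(w[:2]-oo);print('post',w,l,np.hypot(*l),'cam',np.degrees(np.arctan2(l[1],l[0]))+90)
# push plate rear top edge z=55: side and top
for w,RR,oo in((ray(T,t((312,412)),55),R,o),(ray(S,s((222,217)),55),R2,o2)):
    print('plate rear', RR.T@(w[:2]-oo))
E
```

```text
[[190, 186], [190, 191], [242, 200], [241, 209], [187, 201], [187, 209], [227, 216], [222, 258], [289, 269], [305, 161], [240, 151], [232, 191]]
top -11.153478782777826 [569.69473799 -10.85432019]
[[-1.2, -0.8], [-1.8, 0.8], [1.5, -0.4], [0.5, -2.6], [-0.3, -6.7], [-0.2, -0.9], [2.0, 12.0], [-0.6, -1.5]]
side -10.877809923522165 [570.97515191 -10.01293568]
[[-1.1, -1.0], [-0.8, -0.7], [2.1, -1.6], [0.8, -2.2], [-2.0, -2.3], [-0.0, 0.5], [0.4, 6.0], [0.6, 1.3]]
post [614.62699243  28.61541452  60.        ] [36.44865955 47.41584824] 59.8060820270544 cam 142.45044488117907
post [615.58999728  29.33818858  60.        ] [36.38704782 47.06355446] 59.48945627243934 cam 142.2907035653751
plate rear [-123.07075115   -0.18393486]
plate rear [-120.19639843    1.73892512]
```

The two views agree: pivot at about (570, -11), jig yaw -11°, and cam at about 142°. The post radius comes out at 59.7 against 60. The diamond and pen-tip clicks are off by a few mm because they are thin and blurry, so I won't use them. I'm moving over the far side of the post with the fingers closed.

Request:
servo_tool([
  [[0,0,0],[-15,26,0],0],
  [[0,0,0],[-28,48,0],0],
  [[0,0,0],[-28,48,0],0],
  [[0,0,0],[-28,48,0],0],
  [[0,0,0],[-28,48,0],0],
  [[0,0,0],[-28,48,0],0],
  [[0,0,0],[-28,48,0],0],
  [[0,0,0],[-28,48,0],0],
  [[0,0,0],[-28,48,0],0],
  [[0,0,0],[-15,26,0],0],
], squeeze=10)

```text
time_s: 1.35
ee_pos: [530.1, 131.2, 209.7]
ee_rot: [-179.9, 0.3, 69.2]
force: [-0.5, 0.3, -0.6]
gripper_width: 0.5
```

```bash
cat >> h.py <<'E'
O=np.array([570.3,-10.7]);TH=np.radians(-11.05)
def j2w(p): c,s=np.cos(TH),np.sin(TH);return O+np.array([[c,-s],[s,c]])@np.array(p,float)
def w2j(p): c,s=np.cos(TH),np.sin(TH);return np.array([[c,s],[-s,c]])@(np.array(p)-O)
def where():
    s=env.state();print('t',s['time_s'],'pos',s['ee_pos'].round(1),'rot',s['ee_rot'].round(1),'jig',w2j(s['ee_pos'][:2]).round(1),'F',s['force'].round(1),'w',s['gripper_width'],'q',np.round(s['qpos'],0));return s
def go(jx,jy,z,yaw):
    s=where();t=np.r_[j2w((jx,jy)),z];R=Ro.from_euler('xyz',s['ee_rot'],degrees=True)
    G=Ro.from_euler('xyz',[180,0,yaw],degrees=True)
    print('shift',R.inv().apply(t-s['ee_pos']).round(1),'turn',np.degrees((R.inv()*G).as_rotvec()).round(1))
E
python3 -c "
from h import *
go(5,72,120,41.4)"
```

```text
t 1.35 pos [530.1 131.2 209.7] rot [-179.9    0.3   69.2] jig [-66.6 131.6] F [-0.5  0.3 -0.6] w 0.5243341866536483 q [ 13.  16.  94.  -0.  71. -56.]
shift [-46.1  80.9  89.7] turn [-0.1  0.4 27.8]
```

Request:
servo_tool([
  [[0,0,0],[-12,20,15],0],
  [[0,0,0],[-12,20,25],0],
  [[0,0,0],[-12,20,25],0],
  [[0,0,0],[-12,21,25],0],
  [[0,0,7],[0,0,0],0],
  [[0,0,7],[0,0,0],0],
  [[0,0,7],[0,0,0],0],
  [[0,0,7],[0,0,0],0],
  [[0,0,0],[0,0,0],0],
  [[0,0,0],[0,0,0],0],
])

```text
time_s: 2.6
ee_pos: [589.1, 51.0, 111.7]
ee_rot: [-179.7, 0.8, 40.1]
force: [0.0, 1.0, 0.1]
gripper_width: 0.6
```

```bash
python3 -c "
from h import *
go(5,72,43,41.4)
T=shot('top','top1');cv2.imwrite('pics/top1c.png',cv2.resize(cv2.cvtColor(T['pixels'],4)[120:270,170:330],None,fx=4,fy=4,interpolation=2))
S=shot('side','side1');cv2.imwrite('pics/side1c.png',cv2.resize(cv2.cvtColor(S['pixels'],4)[100:270,160:330],None,fx=3.5,fy=3.5,interpolation=2))
"
```

```text
t 2.6 pos [589.1  51.  111.7] rot [-179.7    0.8   40.1] jig [ 6.6 64.1] F [0.  1.  0.1] w 0.6140380001520003 q [  4.  25.  95.  -0.  61. -36.]
shift [ 6.  -5.9 68.6] turn [-0.3  0.8 -1.3]
```

View pics/side1c.png

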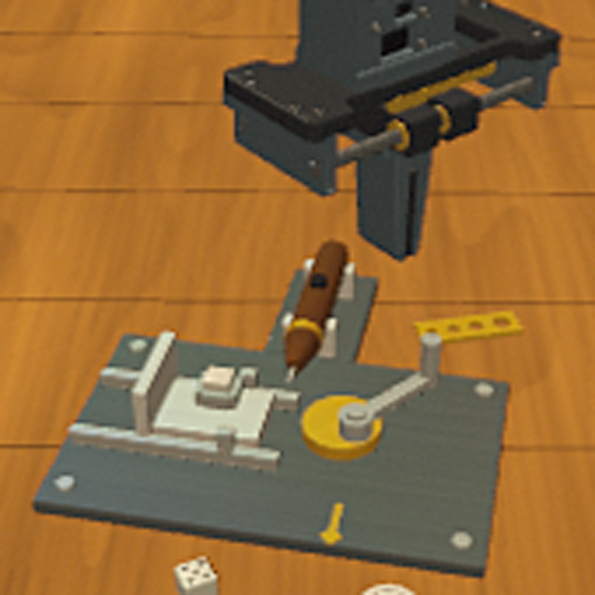

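View pics/top1c.png

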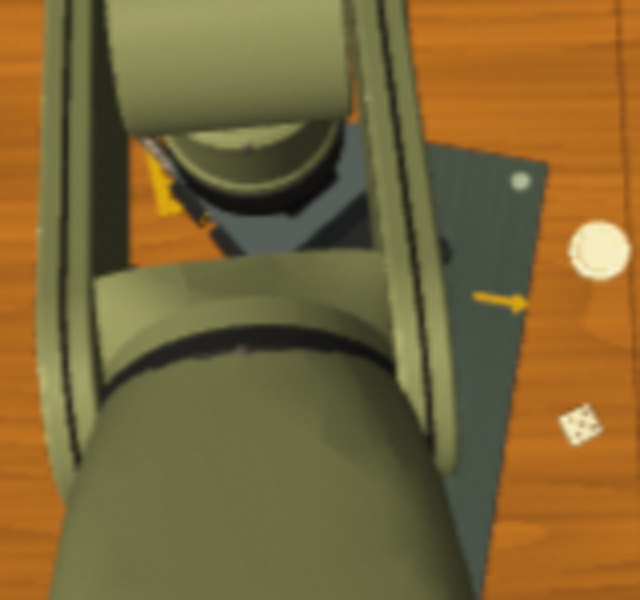

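In the side view the closed fingers (tip about (405,258) in the crop) sit beyond the post (430,340). The top view is hidden by the arm. I'll step back 6 mm and descend to about z 44.

Request:
servo_tool([
  [[0,0,0],[3,-3,0],0],
  [[0,0,0],[3,-3,0],0],
  [[0,0,0],[0,0,15],0],
  [[0,0,0],[0,0,20],0],
  [[0,0,0],[0,0,20],0],
  [[0,0,0],[0,0,11],0],
  [[0,0,0],[0,0,0],0],
  [[0,0,0],[0,0,0],0],
  [[0,0,0],[0,0,0],0],
  [[0,0,0],[0,0,0],0],
])

```text
time_s: 3.95
ee_pos: [589.2, 60.2, 42.3]
ee_rot: [-179.8, 0.7, 40.3]
force: [0.0, 0.8, -0.2]
gripper_width: 0.3
```

```bash
python3 -c "
from h import *
go(5,72,44,41.4)
S=shot('side','side2');cv2.imwrite('pics/side2c.png',cv2.resize(cv2.cvtColor(S['pixels'],4)[100:270,160:330],None,fx=3.5,fy=3.5,interpolation=2))
"
```

```text
t 3.95 pos [589.2  60.2  42.3] rot [-179.8    0.7   40.3] jig [ 4.9 73.2] F [ 0.   0.8 -0.2] w 0.3130244472510249 q [  5.  29. 100.  -0.  52. -35.]
shift [-0.9  0.8 -1.7] turn [-0.2  0.7 -1.2]
```

View pics/side2c.png

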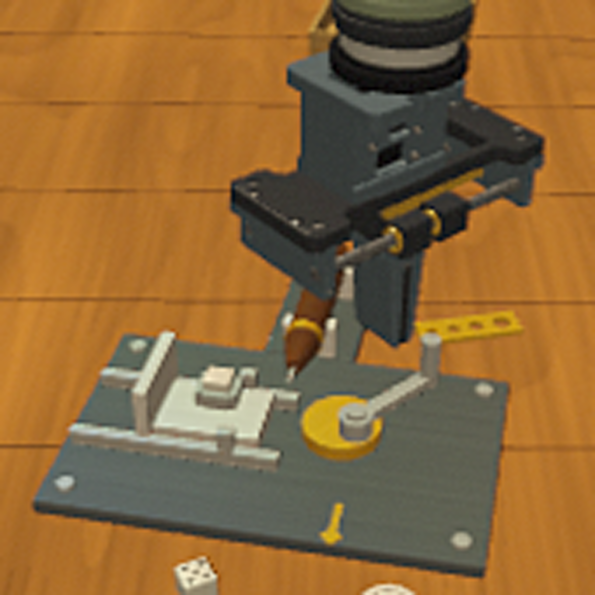

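Request:
servo_tool([
  [[0,0,0],[0,6,-1],0],
  [[0,0,0],[0,6,-1],0],
  [[0,0,0],[0,6,0],0],
  [[0,0,7],[2.2,7.5,0],0],
  [[0,0,7],[2.2,7.5,0],0],
  [[0,0,7],[2.2,7.5,0],0],
  [[0,0,7],[2.2,7.5,0],0],
  [[0,0,7],[2.2,7.5,0],0],
  [[0,0,7],[2.2,7.5,0],0],
  [[0,0,0],[0,0,0],0],
])

```text
time_s: 5.25
ee_pos: [631.5, 16.3, 45.2]
ee_rot: [-179.4, 0.8, -3.4]
force: [-0.2, -0.4, -0.1]
gripper_width: 0.3
```

```bash
cat >> h.py <<'E'
def piv():
    s=where();R=Ro.from_euler('xyz',s['ee_rot'],degrees=True)
    print('pivot in tool',R.inv().apply(np.r_[O-s['ee_pos'][:2],0]).round(1),'lever jig angle by yaw',s['ee_rot'][2]-np.degrees(TH))
E
python3 -c "
from h import *
piv()
S=shot('side','side3');cv2.imwrite('pics/side3c.png',cv2.resize(cv2.cvtColor(S['pixels'],4)[100:270,160:330],None,fx=3.5,fy=3.5,interpolation=2))
"
```

```text
t 5.25 pos [631.5  16.3  45.2] rot [-179.4    0.8   -3.4] jig [54.9 38.2] F [-0.2 -0.4 -0.1] w 0.27941047292791177 q [ 0. 32. 94.  1. 55.  3.]
pivot in tool [-59.4  30.6   0.5] lever jig angle by yaw 7.638846531612465
```

View pics/side3c.png

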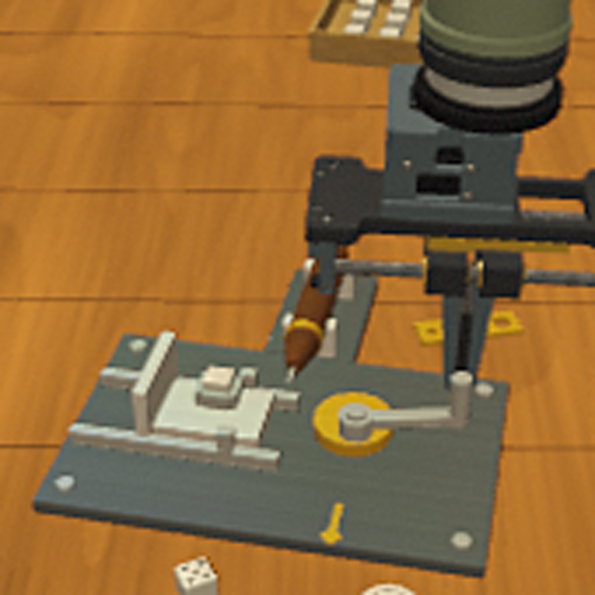

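```bash
python3 -c "
from h import *
S=np.load('pics/side3.npz')
w=ray(S,((461.5)/3.5-.5+160,(379.5)/3.5-.5+100),60);l=w2j(w[:2]);print(w,l,np.hypot(*l),np.degrees(np.arctan2(l[1],l[0])))"
```

```text
[629.96666664  -6.42783625  60.        ] [57.74163776 15.62900382] 59.81941567085568 15.145417994890739
```

The lever is now at 15° in the jig frame, the post is 22.7 mm from the TCP as predicted, and the slide hasn't moved. Continuing the arc.

Request:
servo_tool([
  [[0,0,5],[1.5,7,0.5],0],
  [[0,0,7],[2.2,8,0.3],0],
  [[0,0,7],[2.2,8,0.3],0],
  [[0,0,7],[2.2,8,0],0],
  [[0,0,7],[2.2,8,0],0],
  [[0,0,7],[2.2,8,0],0],
  [[0,0,7],[2.2,8,0],0],
  [[0,0,7],[2.2,8,0],0],
  [[0,0,0],[0,0,0],0],
  [[0,0,0],[0,0,0],0],
])

```text
time_s: 6.55
ee_pos: [631.5, -40.2, 45.7]
ee_rot: [-178.6, 0.5, -58.0]
force: [0.1, -0.2, 0.2]
gripper_width: 0.5
```

```bash
python3 -c "
from h import *
piv()
S=shot('side','side4');cv2.imwrite('pics/side4c.png',cv2.resize(cv2.cvtColor(S['pixels'],4)[100:270,160:330],None,fx=3.5,fy=3.5,interpolation=2))
"
```

```text
t 6.55 pos [631.5 -40.2  45.7] rot [-178.6    0.5  -58. ] jig [ 65.7 -17.2] F [ 0.1 -0.2  0.2] w 0.5011207513896327 q [-5. 31. 95.  2. 53. 52.]
pivot in tool [-57.4  36.3  -0.4] lever jig angle by yaw -46.950923885067155
```

View pics/side4c.png

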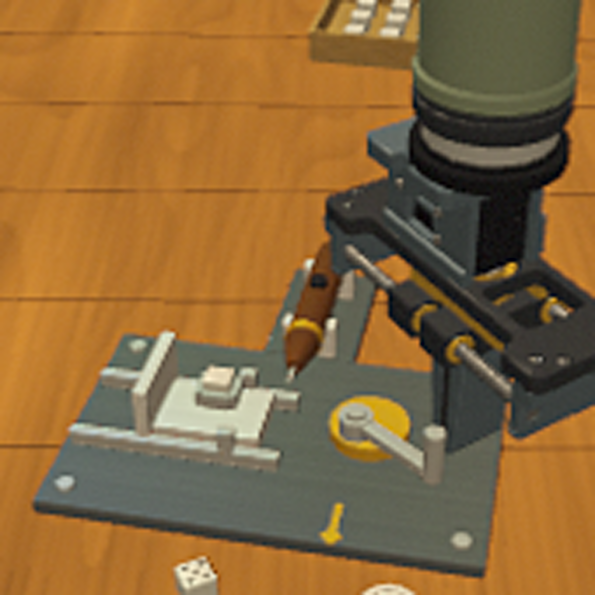

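The post is at crop (434,435), putting the lever near -35°, in contact with the fingers. Continuing.

Request:
servo_tool([
  [[0,0,4],[3.5,6,0.5],0],
  [[0,0,5.5],[3.8,6.8,0.5],0],
  [[0,0,5.5],[3.6,7,0.5],0],
  [[0,0,5.5],[3.4,7,0],0],
  [[0,0,5.5],[3.2,7,0],0],
  [[0,0,5.5],[3,7,0],0],
  [[0,0,5.5],[2.8,7,0],0],
  [[0,0,0],[0,0,0],0],
  [[0,0,0],[0,0,0],0],
  [[0,0,0],[0,0,0],0],
])

```text
time_s: 7.85
ee_pos: [604.0, -70.5, 45.9]
ee_rot: [-177.8, 1.7, -95.3]
force: [1.1, -0.4, -0.5]
gripper_width: 0.6
```

```bash
python3 -c "
from h import *
piv()
S=shot('side','side5');cv2.imwrite('pics/side5c.png',cv2.resize(cv2.cvtColor(S['pixels'],4)[100:270,160:330],None,fx=3.5,fy=3.5,interpolation=2))
"
```

```text
t 7.85 pos [604.  -70.5  45.9] rot [-177.8    1.7  -95.3] jig [ 44.6 -52.2] F [ 1.1 -0.4 -0.5] w 0.6448485997604906 q [ -9.  29. 100.   2.  50.  85.]
pivot in tool [-56.4  39.2   0.1] lever jig angle by yaw -84.27566796071406
```

View pics/side5c.png

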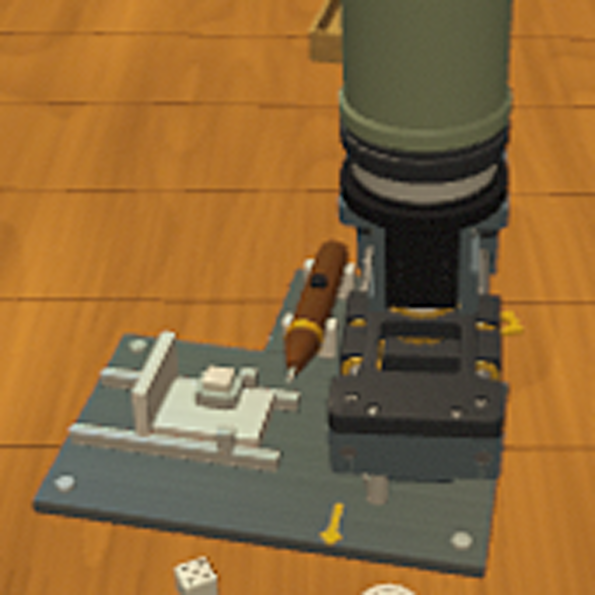

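The post (crop (376,490)) is about 22 mm short of the index line, so I'll push straight along the jig's -x.

```bash
python3 -c "
from h import *
go(22.5,-59,45,-100)"
```

```text
t 7.9 pos [604.1 -70.5  46. ] rot [-177.8    1.7  -95.3] jig [ 44.6 -52.3] F [ 1.  -0.6 -0. ] w 0.8630815674609105 q [ -9.  29. 100.   2.  50.  85.]
shift [ 4.5 22.7 -0. ] turn [-2.2  1.8  4.6]
```

Request:
servo_tool([
  [[-1,1,2],[2,5,0],0],
  [[-1,1,2],[2,5,0],0],
  [[0,0,0],[1,5,0],0],
  [[0,0,0],[0,5,0],0],
  [[0,0,0],[0,4,0],0],
  [[0,0,0],[0,0,0],0],
  [[0,0,0],[0,0,0],0],
  [[0,0,0],[0,0,0],0],
  [[0,0,0],[0,0,0],0],
  [[0,0,0],[0,0,0],0],
])

```text
time_s: 9.15
ee_pos: [589.8, -73.5, 46.5]
ee_rot: [-178.6, -0.3, -99.2]
force: [1.8, -0.1, -1.1]
gripper_width: 0.3
```

```bash
python3 -c "
from h import *
go(22.5,-59,45,-100)
S=shot('side','side6');cv2.imwrite('pics/side6c.png',cv2.resize(cv2.cvtColor(S['pixels'],4)[100:270,160:330],None,fx=3.5,fy=3.5,interpolation=2))
"
```

```text
t 9.15 pos [589.8 -73.5  46.5] rot [-178.6   -0.3  -99.2] jig [ 31.2 -57.9] F [ 1.8 -0.1 -1.1] w 0.33546228291450936 q [ -8.  28. 101.  -0.  50.  91.]
shift [0.8 8.7 1.3] turn [-1.4 -0.3  0.8]
```

View pics/side6c.png

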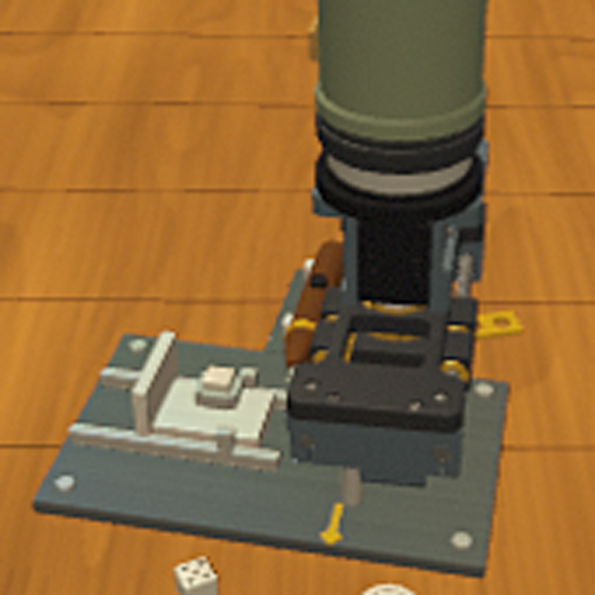

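Request:
servo_tool([
  [[0,0,0],[0.3,4,0.5],0],
  [[0,0,0],[0.3,4,0],0],
  [[0,0,0],[0,4,0],0],
  [[0,0,0],[0,4,0],0],
  [[0,0,0],[0,0,0],0],
  [[0,0,0],[0,0,0],0],
  [[0,0,0],[0,0,0],0],
  [[0,0,0],[0,0,0],0],
  [[0,0,0],[0,0,0],0],
  [[0,0,0],[0,0,0],0],
])

```text
time_s: 10.45
ee_pos: [579.8, -72.5, 47.2]
ee_rot: [-177.7, -0.3, -99.2]
force: [2.5, -0.5, -0.9]
gripper_width: 0.8
```

```bash
python3 -c "
from h import *
go(22.5,-59,45,-100)
S=shot('side','side7');cv2.imwrite('pics/side7c.png',cv2.resize(cv2.cvtColor(S['pixels'],4)[100:270,160:330],None,fx=3.5,fy=3.5,interpolation=2))
"
```

```text
t 10.45 pos [579.8 -72.5  47.2] rot [-177.7   -0.3  -99.2] jig [ 21.2 -58.9] F [ 2.5 -0.5 -0.9] w 0.8009021136937814 q [ -8.  27. 103.  -0.  48.  91.]
shift [ 0.2 -1.2  2.2] turn [-2.3 -0.3  0.8]
```

View pics/side7c.png

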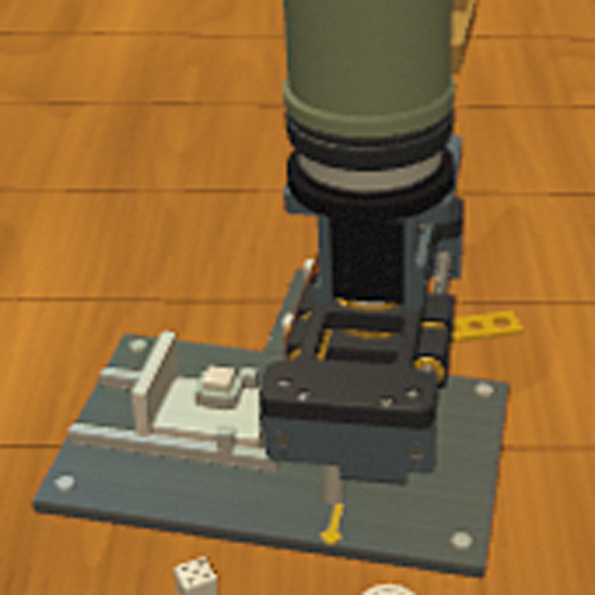

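The post (crop (335,485)) is in line with the index line at (335,520). I'll back off along +x, then lift.

Request:
servo_tool([
  [[0,0,0],[0,-6,0],0],
  [[0,0,0],[0,-10,0],0],
  [[0,0,0],[0,-12,0],0],
  [[2,0,0],[0,0,-10],0],
  [[0,0,0],[0,0,-25],0],
  [[0,0,0],[0,0,-30],0],
  [[0,0,0],[0,0,-25],0],
  [[0,0,0],[-12,0,0],0],
  [[0,0,0],[-12,20,0],0],
  [[0,0,0],[-12,40,0],0],
])

```text
time_s: 11.75
ee_pos: [545.6, -28.1, 135.0]
ee_rot: [-175.8, -0.3, -99.3]
force: [-0.9, 0.8, -0.5]
gripper_width: 0.8
```

```bash
python3 -c "
from h import *
go(-160,0,130,-101)
"
```

```text
t 11.75 pos [545.6 -28.1 135. ] rot [-175.8   -0.3  -99.3] jig [-21.  -21.8] F [-0.9  0.8 -0.5] w 0.8207900599247981 q [ -4.  17. 103.  -1.  55.  96.]
shift [-26.1 138.3  -5.1] turn [-4.2 -0.2  1.7]
```

Request:
servo_tool([
  [[-1,0,0],[-5,30,0],0],
  [[-1,0,0],[-5,30,0],0],
  [[-1,0,0],[-6,30,0],0],
  [[-1,0,1],[-5,30,0],0],
  [[0,0,0],[-3,16,0],0],
  [[0,0,0],[0,0,0],0],
  [[0,0,0],[0,0,0],0],
  [[0,0,0],[0,0,0],0],
  [[0,0,0],[0,0,0],0],
  [[0,0,0],[0,0,0],0],
])

```text
time_s: 13.0
ee_pos: [406.0, 23.1, 123.9]
ee_rot: [179.6, -0.3, -100.1]
force: [0.6, -1.1, 0.6]
gripper_width: 0.3
```

```bash
python3 -c "
from h import *
go(-160,0,42,-101)
S=shot('side','side8');cv2.imwrite('pics/side8c.png',cv2.resize(cv2.cvtColor(S['pixels'],4)[100:270,160:330],None,fx=3.5,fy=3.5,interpolation=2))
T=shot('top','top8');cv2.imwrite('pics/top8c.png',cv2.resize(cv2.cvtColor(T['pixels'],4)[140:280,180:330],None,fx=4,fy=4,interpolation=2))
"
```

```text
t 13.0 pos [406.   23.1 123.9] rot [ 179.6   -0.3 -100.1] jig [-167.8    1.7] F [ 0.6 -1.1  0.6] w 0.28754740788947897 q [  2.   8. 118.  -0.  54. 102.]
shift [ 1.4 -8.3 81.9] turn [ 0.4 -0.3  0.9]
```

View pics/side8c.png

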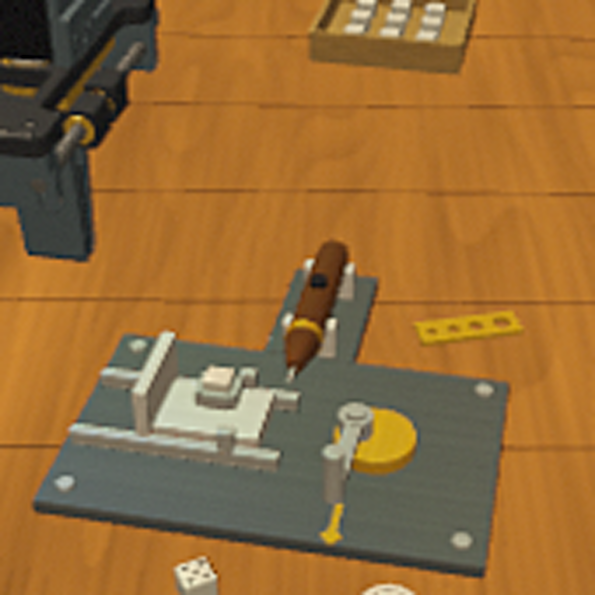

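View pics/top8c.png

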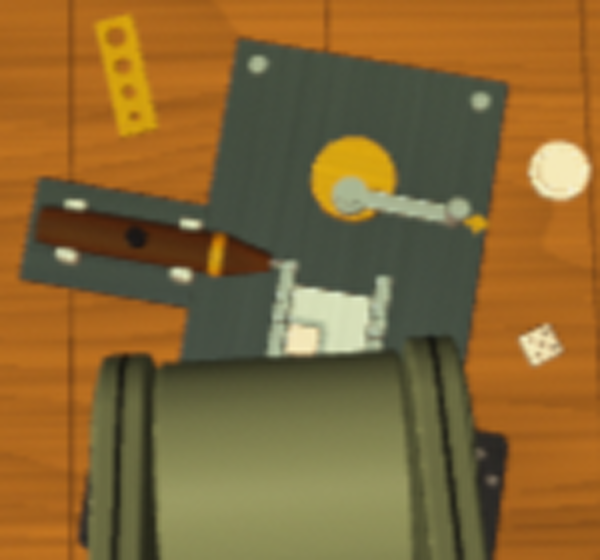

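```bash
python3 -c "
from h import *
T=np.load('pics/top8.npz');S=np.load('pics/side8.npz')
for w in (ray(T,(458.5/4-.5+180,208.5/4-.5+140),60),ray(S,(334.5/3.5-.5+160,454.5/3.5-.5+100),60)):
  l=w2j(w[:2]);print(l,np.hypot(*l),'cam',np.arctan2(l[1],l[0])+np.pi/2)"
```

```text
[ -2.03668625 -59.92075297] 59.95535611421483 cam -0.033976583472625776
[ -1.30260883 -60.26940024] 60.2834753024099 cam -0.021609739853279297
```

Both views put the cam at about -0.03 rad, with the slide still back and nothing else moved. Descending behind the push plate.

Request:
servo_tool([
  [[0,0,0],[0,0,10],0],
  [[0,0,0],[1,0,20],0],
  [[0,0,0],[0,0,20],0],
  [[0,0,0],[0,0,20],0],
  [[0,0,0],[0,0,9],0],
  [[0,0,0],[0,0,0],0],
  [[0,0,0],[0,0,0],0],
  [[0,0,0],[0,0,0],0],
  [[0,0,0],[0,-6,0],0],
  [[0,0,0],[0,-6,0],0],
])

```text
time_s: 14.35
ee_pos: [418.4, 19.6, 42.3]
ee_rot: [179.8, -0.2, -100.1]
force: [-0.3, 0.5, 0.5]
gripper_width: 0.7
```

```bash
python3 -c "
from h import *
go(-99,0,42,-101)
"
```

```text
t 14.35 pos [418.4  19.6  42.3] rot [ 179.8   -0.2 -100.1] jig [-154.9    0.6] F [-0.3  0.5  0.5] w 0.6530298159173504 q [  1.  16. 123.  -0.  41. 102.]
shift [  1.6 -55.9   0.1] turn [ 0.2 -0.2  0.9]
```

Request:
servo_tool([
  [[0,0,0],[0,-6,0],0],
  [[0,0,0],[0.3,-6,0],0],
  [[0,0,0],[0.3,-6,0],0],
  [[0,0,0],[0.3,-6,0],0],
  [[0,0,0],[0.3,-6,0],0],
  [[0,0,0],[0.3,-6,0],0],
  [[0,0,0],[0,-6,0],0],
  [[0,0,0],[0,-6,0],0],
  [[0,0,0],[0,-3,0],0],
  [[0,0,0],[0,0,0],0],
])

```text
time_s: 15.6
ee_pos: [470.0, 8.7, 41.6]
ee_rot: [179.5, -0.2, -100.1]
force: [-2.5, 1.8, 2.3]
gripper_width: 0.3
```

```bash
python3 -c "
from h import *
go(-99,0,42,-101)
S=shot('side','side9');cv2.imwrite('pics/side9c.png',cv2.resize(cv2.cvtColor(S['pixels'],4)[100:270,160:330],None,fx=3.5,fy=3.5,interpolation=2))
"
```

```text
t 15.6 pos [470.    8.7  41.6] rot [ 179.5   -0.2 -100.1] jig [-102.2   -0.2] F [-2.5  1.8  2.3] w 0.28195020039970214 q [ -0.  20. 116.  -0.  44. 100.]
shift [-0.2 -3.2 -0.4] turn [ 0.5 -0.2  0.9]
```

View pics/side9c.png

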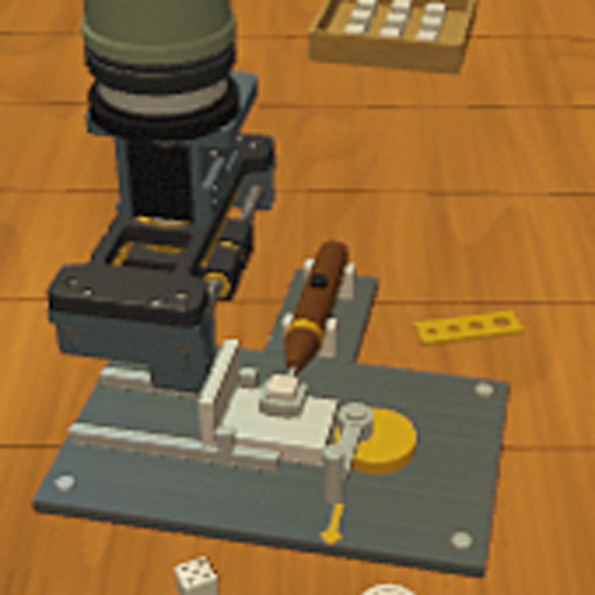

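The slide is nearly at its stops, so I'll press on gently until the force shows contact.

Request:
servo_tool([
  [[0,0,0],[0,-3,0],0],
  [[0,0,0],[0,-3,0],0],
  [[0,0,0],[0,-3,0],0],
  [[0,0,0],[0,-3,0],0],
  [[0,0,0],[0,-3,0],0],
  [[0,0,0],[0,-3,0],0],
  [[0,0,0],[0,-3,0],0],
  [[0,0,0],[0,-3,0],0],
  [[0,0,0],[0,-3,0],0],
  [[0,0,0],[0,-3,0],0],
])

```text
time_s: 16.9
ee_pos: [471.0, 7.6, 39.7]
ee_rot: [175.9, -0.4, -100.3]
force: [-7.8, 3.3, 8.3]
gripper_width: 0.7
```

```bash
python3 -c "
from h import *
where()"
```

```text
t 16.9 pos [471.    7.6  39.7] rot [ 175.9   -0.4 -100.3] jig [-101.   -1.] F [-7.8  3.3  8.3] w 0.7204120375067902 q [ -1.  22. 114.   0.  49.  99.]
```

Request:
servo_tool([
  [[1,0,0],[0,-5,0],0],
  [[1,0,0],[0,-6,0],0],
  [[1,0,0],[0,-6,0],0],
  [[1,0,0],[0,-6,0],0],
  [[0,0,0],[0,-6,0],0],
  [[0,0,0],[0,0,0],0],
  [[0,0,0],[0,4,0],0],
  [[0,0,0],[0,8,0],0],
  [[0,0,0],[0,10,0],0],
  [[0,0,0],[0,10,0],0],
])

```text
time_s: 18.15
ee_pos: [440.2, 12.9, 40.0]
ee_rot: [176.8, -0.6, -100.5]
force: [-0.7, -0.4, -0.2]
gripper_width: 0.4
```

Request:
servo_tool([
  [[0,0,0],[0,5,0],0],
  [[0,0,0],[0,0,-10],0],
  [[0,0,0],[0,0,-25],0],
  [[0,0,0],[0,0,-30],0],
  [[0,0,0],[0,0,-30],0],
  [[0,0,0],[0,20,-20],0],
  [[0,0,0],[0,20,0],0],
  [[0,0,0],[0,10,0],0],
  [[0,0,0],[0,0,0],0],
  [[0,0,0],[0,0,0],0],
])

```text
time_s: 19.4
ee_pos: [391.5, 23.3, 163.6]
ee_rot: [177.0, -0.5, -100.5]
force: [-0.4, -0.7, 1.4]
gripper_width: 0.3
```

```bash
python3 -c "
from h import *
where()
S=shot('side','side10');cv2.imwrite('pics/side10c.png',cv2.resize(cv2.cvtColor(S['pixels'],4)[160:270,160:320],None,fx=5,fy=5,interpolation=2))
T=shot('top','top10');cv2.imwrite('pics/top10c.png',cv2.resize(cv2.cvtColor(T['pixels'],4)[140:280,180:330],None,fx=4,fy=4,interpolation=2))
"
```

```text
t 19.4 pos [391.5  23.3 163.6] rot [ 177.    -0.5 -100.5] jig [-182.    -0.9] F [-0.4 -0.7  1.4] w 0.3033345462619872 q [  2.   6. 114.   0.  63. 102.]
```

View pics/side10c.png

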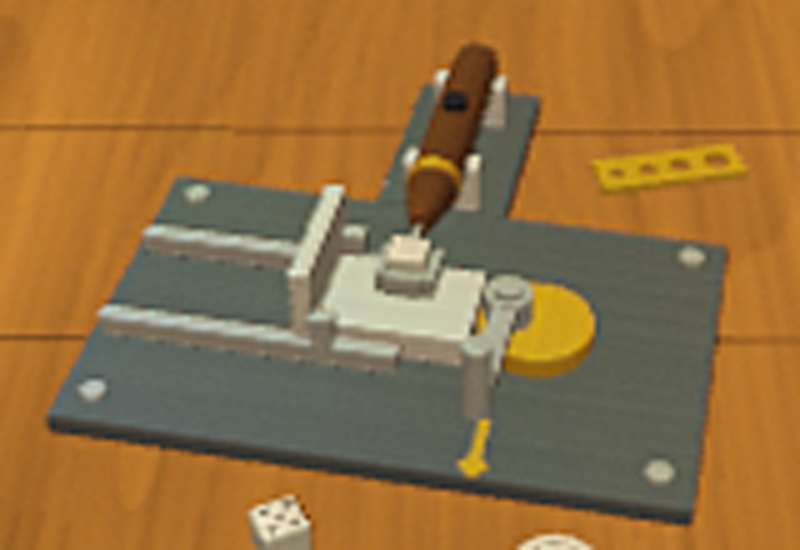

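View pics/top10c.png

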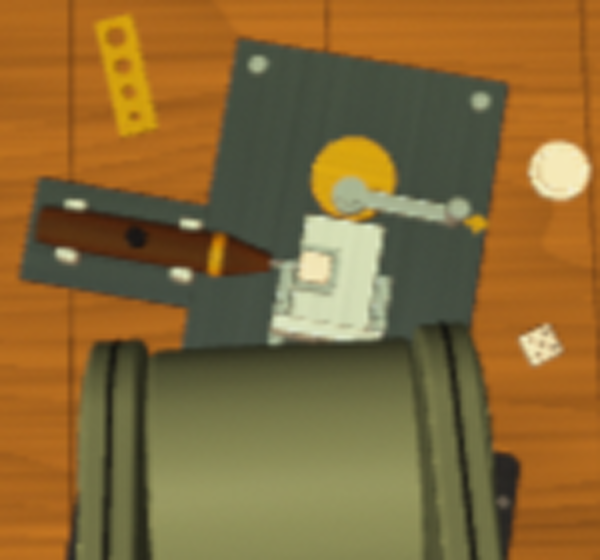

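```bash
python3 -c "
from h import *
T=np.load('pics/top10.npz');S=np.load('pics/side10.npz');T0=np.load('pics/top0.npz');S0=np.load('pics/side0.npz')
t=lambda d,u,v,z: w2j(ray(d,((u+.5)/4-.5+180,(v+.5)/4-.5+140),z)[:2]).round(1)
s=lambda d,u,v,z: w2j(ray(d,((u+.5)/5-.5+160,(v+.5)/5-.5+160),z)[:2]).round(1)
print('plate top centre (home -79)',s(S,318,229,55),t(T,327,326,55),'start',s(S0,222,217,55))
print('die',t(T,316,267,41),t(T0,302,342,41),s(S,408,247,41),s(S0,312,237,41))
print('slide front',t(T,342,222,25),t(T0,330,293,25))
print('post',t(T,458,208,60),s(S,477,347,60))
for n in ('gauge',(60,60,60)),: pass
a=T0['pixels'].astype(int);b=T['pixels'].astype(int);d=abs(a-b).max(2)
print('diff die',d[215:240,305:322].max(),'checker',d[172:194,310:330].max(),'gauge',d[143:176,203:222].max(),'scraper',d[190:265,348:380].max(),'button',d[194:205,208:220].max())
"
```

```text
plate top centre (home -79) [-79.2   2.4] [-76.8  -0.4] start [-119.7    2.2]
die [-44.5  11. ] [-86.4  11.6] [-44.9  15. ] [-85.5  13.5]
slide front [-14.9   1.2] [-55.5   1.2]
post [ -2.  -59.9] [ -1.6 -59.3]
diff die 3 checker 3 gauge 4 scraper 3 button 3
```

The plate's top centre is at x -79.2 (home is -79) in the side view, and the die centre is at x -45, level with the pen point. The cam is at about -0.03 rad. The loose parts show no image change, and the hand is clear at z 164.

```bash
python3 -c "
from h import *
where();print(env.job_done())"
```

```text
t 19.5 pos [391.6  23.3 163.6] rot [ 177.    -0.5 -100.5] jig [-181.9   -0.9] F [0.  0.3 0.6] w 0.9317819346895495 q [  2.   6. 114.   0.  63. 102.]
the job is handed in; nothing more can be done
None
```

I pushed the lever round with the closed fingers until it lay over the brass index line. Only then did I push the slide forward against its two stops, back off, lift clear and hand the job in at 19.5 s.

**Last checks before handing in:**
- **Cam:** about -0.03 rad from its low point in both views, and it did not move during the slide push.
- **Slide:** the push plate's top centre measured x -79.2 mm in the side view (home is -79), and the die centre sits level with the pen point at x -45. The push force rose to about 8 N while the fingers moved only about 1 mm, which fits the stops being reached.
- **Loose parts and button:** the die, checker, gauge, scraper and pen button showed no change in the top picture from start to finish.
- **Hand:** free, with the fingertips at z 164 mm and close to zero force.

**Disagreements:**
- The top view, partly hidden by the arm, put the push plate's centre at x -76.8 mm, 2.4 mm past home. I put that down to picking and calibration error.
- My first clicks on the index line's diamond and the pen tip were 2 to 12 mm off the fitted jig position, so I did not rely on them.

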